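# Seat the reference thermometer in the dry-block calibrator

### The arm

A 7-joint arm with a two-finger parallel gripper is mounted at the origin on the work surface. World frame = base frame: x ahead of the robot, y to its left, z up, the work surface at z = 0. Lengths are in mm, angles in rad, forces in N, time in s.
With the tool pointing down it reaches from about 400 to 875 mm from the base axis. Payload 4.4 kg.
Tool frame: the origin (TCP) lies between the finger pads; the fingertips stand 8 mm ahead of it and the grasp point (between the pads) lies 11 mm behind it; z points along the fingers, y is the line along which they close (so a half turn about z gives the same grasp; the last joint's range is limited). The gripper opens to 85 mm and grips with 20 to 120 N. Pads are 22 mm wide; open, the fingers measure 114 mm over their backs; the gripper's body (76 mm by 85 mm) begins 54 mm behind the grasp point. The pads swing forward as they close: fully open they stand 13 mm farther back than shut.
Start: joints at [-1.339, 0.628, 0.038, 1.517, -0.027, 0.996, -0.02], TCP at [190.698, 621.411, 239.313] pointing down, gripper open.
Joint ranges: [-3.06, 3.06], [-0.37, 2.12], [-1.25, 1.32], [0.18, 2.47], [-1.1, 4.24], [0.23, 1.98], [-2.94, 2.94]. Speed limits (rad/s): [2.57, 2.57, 3.14, 3.14, 3.14, 3.14, 3.14].

### API

Orientations are given as a rotation vector (axis times angle).
In Python, from station import r gives the robot as it stands. The module is installed in compiled form; this text tells all that it offers.
- The arm moves only by the tool move_arm, never from a script. Its argument "rows" is a list of rows, each an object of numbers: "x", "y", "z": the shift along the tool's x, y, z in mm; "turn": the turn about the tool's z in degrees. A call has 1 to 5 rows; each row is the pose to reach, as a shift and turn from the pose commanded when the call began, along the tool's axes at that moment; what a row does not reach only later rows make up. A row lasts 1/8 s, in which the tool goes at most 62.5 mm and 10.7 degrees, less where a joint would pass 70% of its speed; a pose out of reach is approached as far as the arm can. A call with a gripper value outside its range is refused whole. "hand" is the closure, from 0 (fully open) to 1 (shut), set as the call begins (left out, the last holds). The fingers move at their own pace and stop on an object; "force" is the grip in N (left out, the last holds). Time passes only in rows, so rows that repeat a pose let the fingers close. It gives the time, the measured TCP pose, the force, the opening and the grip force at its end, in the units of the state.
- r.observe(): the state, without advancing time (a new reading comes with each control period).
- r.get_image(name): name is "side" or "top" or "wrist"; returns a dict with "frame" (420x560x3 uint8, red, green, blue), "vertical_fov" (degrees; the focal length in pixels is half the picture's height over the tangent of half this angle, whatever the lens; pixels are square), "cx", "cy" (the principal point, pixels), "world_to_cam" (4x4, takes a point from world to camera coordinates); the wrist camera has in their place "T_tool_cam" (4x4, takes a point from camera to tool coordinates, whose origin is the TCP and whose axes are the flange's). Camera axes: x right, y up, looking along -z (the intrinsics and any distortion apply to the point x, -y, -z); pixel columns grow to the right and rows downward; lengths in mm; the calibration is good to about 2 mm. A picture is of the moment at which its call begins: read the wrist's pose just before it. There is no depth.
- r.sign_off(): hands the job in; it is judged then, once.
Trained networks look in the newest picture that a camera, given by its name, has taken for a name from the list of things; names that differ only in an ending like _2 or _b are one class to them, and where a whole thing is asked for, a point or a joint stands for the part that bears it (a point fixed in the world has none). Each returns a list of dicts, best first, with "conf" (0 to 1); they miss things now and then, are a little off and sometimes report something else, mostly with a low value. They report only what shows in the picture. A call takes as long as a camera call. They do not tell look-alikes from the thing itself.
- r.find_in(camera, name): "extent" ([left, top, width, height] in pixels, round what is visible of it).
- r.landmark_of(camera, name): "centre" ([column, row] in pixels: a listed point, or the origin of a listed thing).
The state is a dict: "t": time; "q": joint angles; "qvel": joint speeds; "effort": joint torques, N m; "tcp_pos": TCP position; "ee_rot": TCP orientation; "force": force on the tool from outside, world axes, zero at the start; "wrist_torque": the same for the moment, N m; "gripper_width": opening from 0.0 (shut) to 1.0 (fully open); "finger_force": force on a finger pad.
Only numpy, scipy, OpenCV 4.12 (cv2) and the standard library are available. Lean on these libraries where they do the work, as an engineer would, in place of code of your own. Each camera call takes 0.05 s, during which the arm holds its last target. There are 200 camera calls.

### The job

Take the thermometer with the straight handle from the rack and push it gently (never more than about 20 N) into one of the two 9 mm wells of the blue dry-block calibrator until its tip bottoms hard; the stiff collar on its stem stops on the block's face, rides up as you push on, and so marks the depth. The two wells are packed to different depths: if the ring on the stem still stands above the collar when the tip has bottomed, that well is too shallow, so draw the thermometer out and use the other. Leave it standing bottomed in the deep well with the collar on the face, and do not disturb the other probes or the things on the bench.

Things in the scene. Friction and masses are not known exactly. Their poses are not given: they have to be found in the camera images.
- probe: Thermometer to be seated, 100 g: steel stem, 8 mm diameter, hemispherical tip; a brass collar on the stem; 118 mm above the tip a steel flange, 25 mm across, 5 mm thick; then a black straight handle, 20 mm diameter, 123 to 180 mm above the tip, and a 2 mm cap. Origin: end of the tip; z up the stem. At first it stands upright in any of the rack's holes, on its collar, tip 10 mm above the bench.
- collar (a joint): Stiff sliding brass collar on the stem, 18 mm diameter, 10 mm high: its underside is 45 mm above the tip at 0 (the start) and 45 mm + this value (in m) after it has been pushed up. It slides at about 6 N and stays where it is left. When it lands on the calibrator's face the push rises to that: this is not the bottom.
- collar_foot (a point): Middle of the collar's underside, on the stem's axis.
- ring (a point): Middle of the black ring, 2 mm wide, round the stem, 82 mm above the tip: the least depth wanted. Bottomed in the shallow well it stands 7 mm or more above the collar's top; in the deep well it has gone down below the face.
- calibrator: Dry-block calibrator, fixed: blue case 100 x 130 x 130 mm (x, y, z), white front panel at -x; in its top a bare metal insert, 64 x 80 mm, flat face 138 mm above the bench. Origin: on the bench under the insert's middle; z up. Blind wells in the face: two of 9.2 mm at y = +20 and -20 mm, for the probe; a 13 mm one at x = +21 and a 6 mm one at x = -21 mm, not for it.
- well_a (a point): Middle of the mouth of the 9.2 mm well at the calibrator's +y, in the plane of the insert's face. A fixed packing slug, out of sight, forms its bottom. One of the two wells, not known which, ends 55 to 65 mm below the face, the other 88 to 100 mm, a little different each time. On the slug the force rises steeply, well above the collar's 6 N.
- well_b (a point): Middle of the mouth of the other 9.2 mm well, at the calibrator's -y, in the plane of the insert's face; else as well_a.
- rack: Probe rack, fixed: a white block 60 x 190 x 55 mm (x, y, z). Origin: on the bench under its middle. Three upright 9.2 mm holes, 47 mm deep, at y = -60, 0 and +60 mm, hold the three probes.
- slim_probe: Another probe, to be left in the rack: 6 mm stem, black ball of 22 mm on a neck at the top, which is 103 mm above the bench. Origin at its tip.
- head_probe: Another probe, to be left in the rack: 8 mm stem, aluminium connection head 38 mm in diameter at the top, which is 94 mm above the bench. Origin at its tip.
- screwdriver: Screwdriver lying on the bench; leave alone.
- mug: White mug, 80 mm in diameter, 95 mm high; leave alone.
- slug1: Spare brass slug, 16 mm in diameter, 30 mm high; leave alone.
- parts_tray: Low grey tray, 80 x 130 x 25 mm; leave alone.
- cleaner: Can, 52 mm in diameter, 150 mm high; leave alone.
- drawknob: Steel insert puller, a small knob 26 mm in diameter, 48 mm high, standing; leave alone.
Not all that is in view belongs to the job. Leave any green look-alike of the probe alone.

How it is judged:
By the outcome, as a careful person would: the job done as asked, in the order asked, and still so for the second after the job is handed in, with the robot touching nothing.
It also fails if it takes over 64 s, if anything falls off the work surface, if the arm or the gripper's body presses on something with over 40 N, if the wrist force passes 120 N, or if a joint passes its speed limit or range.

## Working session

There is one attempt and no reset: what is moved stays moved. The work goes in short steps, Python scripts to look and compute and a tool call to move; the robot and the scene stay as the last step left them, time stands still between calls to the robot, and variables do not carry over. Pictures are saved under pics/ and viewed, at most 10 in all, crops included, and the job is handed in when it is done.

Besides the shell and the picture viewer there is one more tool, called after ">>>" as name(argument=value, ...), one argument or row to a line, values as JSON. move_arm: Moves the arm, as the interface text tells. Its arguments: {"type":"object","properties":{"rows":{"type":"array","items":{"type":"object","properties":{"x":{"type":"number"},"y":{"type":"number"},"z":{"type":"number"},"turn":{"type":"number"}}}},"hand":{"type":"number"},"force":{"type":"number"}},"required":["rows"]}

```bash
mkdir -p pics; cat > h.py <<'E'
import numpy as np, cv2
from scipy.spatial.transform import Rotation as R
from station import r
def f_of(im): return im["frame"].shape[0]/2/np.tan(np.radians(im["vertical_fov"])/2)
def ray(im,px,st=None):
    f=f_of(im); d=np.array([(px[0]-im["cx"])/f,-(px[1]-im["cy"])/f,-1.])
    if "world_to_cam" in im: T=np.linalg.inv(np.array(im["world_to_cam"]))
    else:
        W=np.eye(4); W[:3,:3]=R.from_rotvec(st["ee_rot"]).as_matrix(); W[:3,3]=st["tcp_pos"]; T=W@np.array(im["T_tool_cam"])
    return T[:3,3],T[:3,:3]@d
def atz(im,px,z,st=None):
    o,d=ray(im,px,st); return o+d*(z-o[2])/d[2]
def proj(im,p):
    c=np.array(im["world_to_cam"])@np.r_[p,1]; f=f_of(im); return np.array([im["cx"]+f*c[0]/-c[2],im["cy"]-f*c[1]/-c[2]])
def save(im,n): cv2.imwrite(f"pics/{n}.png",im["frame"][:,:,::-1])
E
python3 - <<'E'
from h import *
s=r.observe(); print({k:np.round(v,3) for k,v in s.items()})
ims={}
for c in("side","top","wrist"):
    im=r.get_image(c); ims[c]=im; print(c,[k for k in im],im["vertical_fov"],im["cx"],im["cy"])
    for n in("probe","calibrator","rack","well_a","well_b","slim_probe","head_probe","collar_foot","ring"):
        print(c,n,[(np.round(a["centre"]).tolist(),round(a["conf"],2)) for a in r.landmark_of(c,n)][:3],[(np.round(a["extent"]).tolist(),round(a["conf"],2)) for a in r.find_in(c,n)][:3])
    save(im,c+"0")
cv2.imwrite("pics/all0.png",np.hstack([cv2.resize(ims[c]["frame"],(400,300)) for c in("side","top")])[:,:,::-1])
E
```

```text
{'t': np.float64(0.0), 'q': array([-1.339,  0.629,  0.038,  1.518, -0.027,  0.996, -0.02 ]), 'qvel': array([ 0.   ,  0.   , -0.   , -0.001, -0.   , -0.002, -0.   ]), 'effort': array([ 0.0000e+00, -5.6341e+01,  1.2260e+00, -1.9344e+01,  1.1000e-02,
        1.0000e-02,  0.0000e+00]), 'tcp_pos': array([190.509, 620.808, 238.39 ]), 'ee_rot': array([-4.660e-01, -3.107e+00,  3.000e-03]), 'force': array([-0.11 , -0.443, -0.512]), 'wrist_torque': array([ 0.021,  0.017, -0.014]), 'finger_force': np.float64(0.0), 'gripper_width': np.float64(1.0)}
side ['frame', 'vertical_fov', 'cx', 'cy', 'world_to_cam'] 46.56916137749704 279.4143025572576 209.82334421005342
side probe [([296.0, 350.0], 0.94), ([329.0, 314.0], 0.83), ([359.0, 285.0], 0.63)] [([329.0, 254.0, 14.0, 48.0], 0.9), ([293.0, 290.0, 16.0, 60.0], 0.65), ([358.0, 222.0, 18.0, 61.0], 0.64)]
side calibrator [([191.0, 189.0], 0.8)] [([145.0, 129.0, 76.0, 85.0], 0.61)]
side rack [([309.0, 297.0], 0.8)] [([265.0, 250.0, 90.0, 86.0], 0.9)]
side well_a [([186.0, 150.0], 0.79), ([173.0, 140.0], 0.62)] [([144.0, 126.0, 77.0, 85.0], 0.71)]
side w
[... 1365 characters left out ...]
28.0, 216.0], 0.37), ([354.0, 213.0], 0.21)] [([326.0, 211.0, 7.0, 8.0], 0.38)]
top head_probe [([304.0, 218.0], 0.52)] [([297.0, 208.0, 21.0, 20.0], 0.76)]
top collar_foot [([360.0, 248.0], 0.58), ([353.0, 213.0], 0.47), ([342.0, 177.0], 0.44)] []
top ring [([363.0, 247.0], 0.69), ([346.0, 174.0], 0.64), ([356.0, 212.0], 0.53)] [([350.0, 205.0, 14.0, 17.0], 0.47), ([337.0, 166.0, 19.0, 17.0], 0.44)]
wrist ['frame', 'vertical_fov', 'cx', 'cy', 'T_tool_cam'] 58.65288155701405 281.29738362286815 205.44816603983875
wrist probe [] []
wrist calibrator [] []
wrist rack [] []
wrist well_a [] []
wrist well_b [] []
wrist slim_probe [] []
wrist head_probe [] []
wrist collar_foot [] []
wrist ring [] []
```

```bash
python3 - <<'E'
import cv2,numpy as np
s=cv2.imread("pics/side0.png")[110:380,130:400]; t=cv2.imread("pics/top0.png")[120:300,120:400]
t=cv2.resize(t,(800,514))[:,:]; s=cv2.resize(s,(594,594),interpolation=cv2.INTER_CUBIC)
cv2.imwrite("pics/t1.png",t);cv2.imwrite("pics/s1.png",s)
E
python3 - <<'E'
from h import *
im=r.get_image("top"); s=r.get_image("side")
def tri(a,b):
    o1,d1=ray(im,a);o2,d2=ray(s,b)
    A=np.c_[d1,-d2];k=np.linalg.lstsq(A,o2-o1,rcond=None)[0];p,q=o1+k[0]*d1,o2+k[1]*d2
    return np.round((p+q)/2),round(np.linalg.norm(p-q),1)
for a in [(352,247),(349,218),(338,180)]:
  for b in [(296,350),(329,314),(359,285)]: print(a,b,tri(a,b))
for px in [(171,226),(153,226)]: print("top well",np.round(atz(im,px,138)))
for px in [(186,150),(173,140)]: print("side well",np.round(atz(s,px,138)))
print("rack",np.round(atz(im,(329,219),0)),np.round(atz(s,(309,297),0)))
print("head",np.round(atz(im,(307.5,218),94)))
E
```

```text
(352, 247) (296, 350) (array([ 481., -273.,  -21.]), np.float64(5.8))
(352, 247) (329, 314) (array([ 505., -277.,   83.]), np.float64(60.6))
(352, 247) (359, 285) (array([ 520., -283.,  169.]), np.float64(111.9))
(349, 218) (296, 350) (array([ 534., -261.,  -84.]), np.float64(72.4))
(349, 218) (329, 314) (array([ 561., -264.,   12.]), np.float64(4.6))
(349, 218) (359, 285) (array([ 576., -270.,   99.]), np.float64(64.5))
(338, 180) (296, 350) (array([ 611., -231., -179.]), np.float64(162.2))
(338, 180) (329, 314) (array([ 646., -232., -102.]), np.float64(68.9))
(338, 180) (359, 285) (array([ 665., -239.,  -15.]), np.float64(4.7))
top well [525. 180. 138.]
top well [525. 223. 138.]
side well [526. 173. 138.]
side well [520. 220. 138.]
rack [ 556. -211.    0.] [ 562. -208.    0.]
head [ 551. -147.   94.]
```

View pics/s1.png

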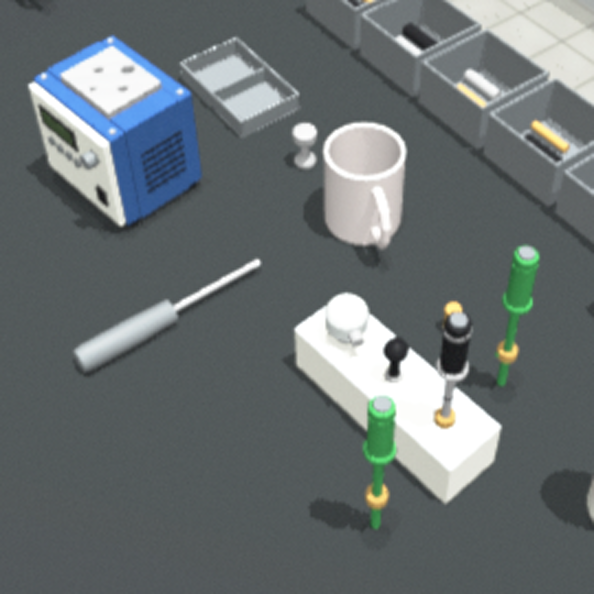

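View pics/t1.png

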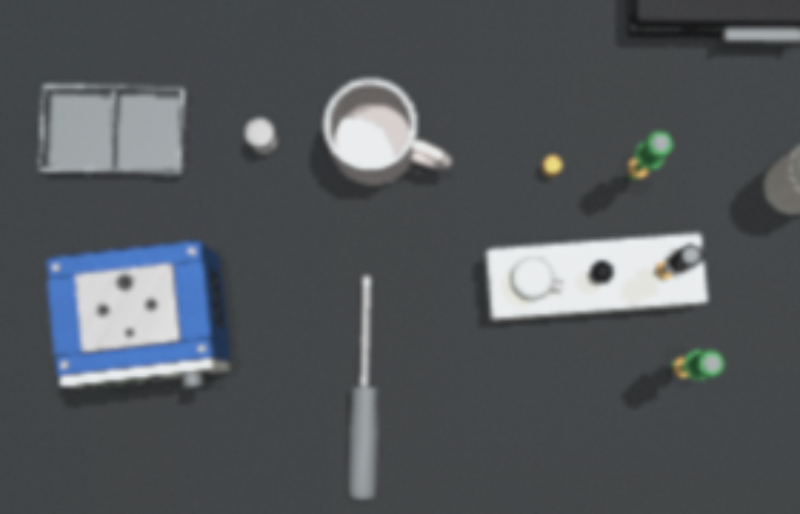

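The black-handled straight probe sits in the rack at side (336,275) and top (355,212). The green look-alikes, at side (303,320) and (366,250), stand outside the rack, so I leave them alone. The wells show at top (155,228) and (173,226). The side crop above already served as the enlarged confirmation.

```bash
cat >> h.py <<'E'
def togo(p,s=None):
    s=s or r.observe(); M=R.from_rotvec(s["ee_rot"]).as_matrix(); return np.round(M.T@(np.array(p)-s["tcp_pos"]),1)
def yaw(s): 
    M=R.from_rotvec(s["ee_rot"]).as_matrix(); return np.degrees(np.arctan2(M[1,1],M[0,1])),np.round(M[:,2],3)
E
python3 - <<'E'
from h import *
im=r.get_image("top"); s=r.get_image("side")
print("cap",atz(im,(361.5,209.6),192),atz(s,(338.6,255.5),192))
st=r.observe();print(yaw(st))
T=np.array(r.get_image("wrist")["T_tool_cam"]);print(np.round(T,2))
for p in [(480,330,290),(570,0,290),(556,-262,290)]: print(p,togo(p))
E
```

```text
cap [ 563.16004498 -263.6710972   192.        ] [ 564.66664761 -266.28274704  192.        ]
(np.float64(72.93347017935784), array([-0.,  0., -1.]))
[[  -0.      0.96    0.28   69.58]
 [   1.      0.      0.     -0.83]
 [   0.      0.28   -0.96 -135.99]
 [   0.      0.      0.      1.  ]]
(480, 330, 290) [-362.1 -193.7  -50.7]
(570, 0, 290) [-544.9 -482.8  -50.7]
(556, -262, 290) [-608.4 -737.4  -50.7]
```

>>> move_arm(
  rows=[
    {"x": -55,"y": -30,"z": -40,"turn": -6},
    {"x": -110,"y": -58,"z": -50,"turn": -12},
    {"x": -164,"y": -86,"z": -50,"turn": -17},
    {"x": -218,"y": -116,"z": -50,"turn": -17},
    {"x": -272,"y": -146,"z": -50,"turn": -17},
  ],
  hand=0.3,
)

```text
t: 3.72
tcp_pos: [404.0, 406.0, 289.7]
ee_rot: [0.002, 3.141, 0.001]
force: [0.3, 0.4, -0.0]
gripper_width: 0.698
finger_force: 0.0
```

```bash
python3 - <<'E'
from h import *
s=r.observe();print(s["t"],s["tcp_pos"],yaw(s),s["gripper_width"])
for p in [(525,100,290),(556,-262,290)]: print(p,togo(p))
E
```

```text
3.725 [403.98021817 406.03246062 289.65861364] (np.float64(89.93960743372658), array([ 0.001,  0.001, -1.   ])) 0.6976385726379688
(525, 100, 290) [-121.3 -305.9   -0.5]
(556, -262, 290) [-152.7 -667.9   -0.7]
```

>>> move_arm(
  rows=[
    {"x": -25,"y": -56,"z": 0},
    {"x": -50,"y": -112,"z": 0},
    {"x": -75,"y": -168,"z": 0},
    {"x": -100,"y": -224,"z": 0},
    {"x": -120,"y": -282,"z": 0},
  ],
)

```text
invalid input at $.rows[0]: expected keys x, y, z, turn
```

>>> move_arm(
  rows=[
    {"x": -10,"y": -60},
    {"x": -20,"y": -120},
    {"x": -30,"y": -180},
    {"x": -30,"y": -242},
    {"x": -30,"y": -304},
  ],
)

```text
invalid input at $.rows[0]: expected keys x, y, z, turn
```

>>> move_arm(
  rows=[
    {"x": -2,"y": -60,"z": 0},
    {"x": -2,"y": -80,"z": 10},
    {"x": -2,"y": -80,"z": 10},
  ],
)

```text
invalid input at $.rows[0]: expected keys x, y, z, turn
```

```bash
python3 - <<'E'
from h import *
s=r.observe();im=r.get_image("wrist");save(im,"w1");print(s["t"],s["tcp_pos"],yaw(s))
print(r.find_in("wrist","probe")[:3])
E
```

```text
3.725 [403.98021817 406.03246062 289.65861364] (np.float64(89.93960743372658), array([ 0.001,  0.001, -1.   ]))
[]
```

View pics/w1.png

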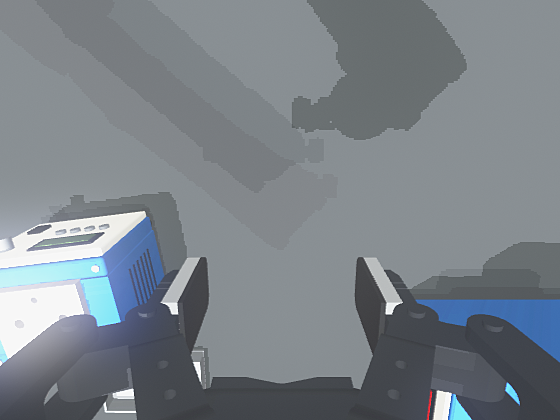

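The picture shows the calibrator at the left edge (50,270) and nothing near the fingers. The moves were refused because every row needs all four keys.

>>> move_arm(
  rows=[
    {"x": -25,"y": -56,"z": 0,"turn": 0},
    {"x": -50,"y": -112,"z": 0,"turn": 0},
    {"x": -75,"y": -168,"z": 0,"turn": 0},
    {"x": -100,"y": -224,"z": 0,"turn": 0},
    {"x": -120,"y": -282,"z": 0,"turn": 0},
  ],
)

```text
t: 4.45
tcp_pos: [523.1, 123.9, 289.5]
ee_rot: [0.001, 3.141, 0.001]
force: [2.3, 0.1, 0.4]
gripper_width: 0.703
finger_force: 0.0
```

>>> move_arm(
  rows=[
    {"x": -10,"y": -60,"z": 0,"turn": 0},
    {"x": -20,"y": -120,"z": 0,"turn": 0},
    {"x": -30,"y": -180,"z": 0,"turn": 0},
    {"x": -30,"y": -242,"z": 0,"turn": 0},
    {"x": -30,"y": -304,"z": 0,"turn": 0},
  ],
)

```text
t: 5.08
tcp_pos: [552.1, -180.3, 289.4]
ee_rot: [0.001, 3.141, 0.0]
force: [0.4, -0.1, -0.3]
gripper_width: 0.702
finger_force: 0.0
```

>>> move_arm(
  rows=[
    {"x": -2,"y": -60,"z": 0,"turn": 0},
    {"x": -2,"y": -80,"z": 10,"turn": 0},
    {"x": -2,"y": -80,"z": 10,"turn": 0},
  ],
)

```text
t: 5.45
tcp_pos: [552.9, -259.5, 278.1]
ee_rot: [-0.006, -3.139, -0.001]
force: [-0.7, 1.4, 0.9]
gripper_width: 0.702
finger_force: 0.0
```

```bash
python3 - <<'E'
from h import *
s=r.observe();im=r.get_image("wrist");save(im,"w2");print(s["t"],s["tcp_pos"],yaw(s))
for a in r.find_in("wrist","probe")[:3]: print(a)
E
```

```text
5.45 [ 552.86169954 -259.45167868  278.13311605] (np.float64(89.77732372315644), array([-0.002,  0.001, -1.   ]))
{'extent': [257.8, 176.5, 33.5, 68.8], 'conf': 0.91}
{'extent': [286.2, 248.3, 31.4, 110.6], 'conf': 0.75}
{'extent': [226.3, 75.3, 40.7, 34.7], 'conf': 0.73}
```

View pics/w2.png

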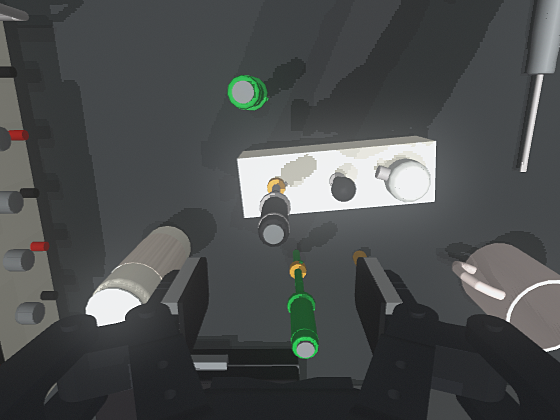

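The wrist view shows the black probe with its cap at (273,232) and collar at (276,186), in the rack's left hole. The green ones are at (247,92) and (303,320).

```bash
python3 - <<'E'
from h import *
s=r.observe();im=r.get_image("wrist")
g=cv2.cvtColor(im["frame"],cv2.COLOR_RGB2GRAY)[215:248,255:292]
m=((g>75)).astype(np.uint8); n,l,st,c=cv2.connectedComponentsWithStats(m); print(st[1:],c[1:])
p=atz(im,(273,232),192,s);print(p,atz(im,(276,183),62,s),togo([p[0],p[1],154]))
for px in[(242,217),(437,200)]: print(atz(im,px,55,s))
E
```

```text
[[  0   0   4   5   9]
 [  1   1  25  25 446]
 [  0   0  37  33 444]] [[ 0.88888889  1.44444444]
 [12.30269058 13.28699552]
 [24.94369369 19.10135135]]
[ 565.8986704  -262.19352491  192.        ] [ 563.08458299 -261.80035452   62.        ] [-11.3  -6.7 125.4]
[ 599.78701925 -296.36882161   55.        ]
[ 581.98920093 -101.16869333   55.        ]
```

>>> move_arm(
  rows=[
    {"x": -11,"y": -5,"z": 40,"turn": 0},
    {"x": -11,"y": -5,"z": 80,"turn": 0},
    {"x": -11,"y": -5,"z": 110,"turn": 0},
    {"x": -11,"y": -5,"z": 124,"turn": 0},
    {"x": -11,"y": -5,"z": 124,"turn": 0},
  ],
)

```text
t: 6.22
tcp_pos: [565.1, -262.2, 155.1]
ee_rot: [0.001, -3.141, -0.001]
force: [0.5, 1.1, 0.5]
gripper_width: 0.699
finger_force: 0.0
```

```bash
python3 - <<'E'
from h import *
s=r.observe();im=r.get_image("wrist");print(s["t"],s["tcp_pos"],s["force"])
c=im["frame"][180:400,140:420][:,:,::-1]; cv2.imwrite("pics/w3.png",cv2.resize(c,(760,597)))
E
```

```text
6.225 [ 565.10179908 -262.22852582  155.12338262] [0.47685662 1.0593939  0.48691396]
```

View pics/w3.png

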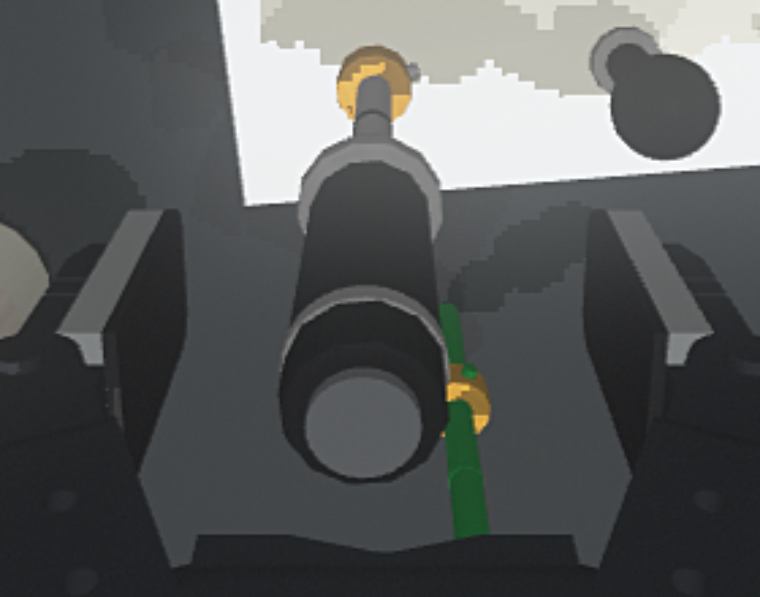

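The handle sits between the pads, about 2.5 mm towards -y, with the green probe behind it and clear of the fingers. I'll centre and grip.

>>> move_arm(
  rows=[
    {"x": 0,"y": -2.5,"z": 0,"turn": 0},
    {"x": 0,"y": -2.5,"z": 0,"turn": 0},
  ],
)

```text
t: 6.52
tcp_pos: [565.4, -266.8, 156.5]
ee_rot: [0.002, 3.14, -0.002]
force: [-0.3, -0.4, -0.8]
gripper_width: 0.696
finger_force: 0.0
```

>>> move_arm(
  rows=[
    {"x": 0,"y": 0,"z": 0,"turn": 0},
    {"x": 0,"y": 0,"z": 0,"turn": 0},
    {"x": 0,"y": 0,"z": 0,"turn": 0},
    {"x": 0,"y": 0,"z": 0,"turn": 0},
    {"x": 0,"y": 0,"z": 0,"turn": 0},
  ],
  hand=1,
  force=60,
)

```text
t: 7.15
tcp_pos: [564.9, -265.8, 155.5]
ee_rot: [0.002, 3.141, 0.001]
force: [0.3, 1.9, 2.8]
gripper_width: 0.218
finger_force: 58.4
```

>>> move_arm(
  rows=[
    {"x": 0,"y": 0,"z": -25,"turn": 0},
    {"x": 0,"y": 0,"z": -50,"turn": 0},
    {"x": 0,"y": 0,"z": -90,"turn": 0},
    {"x": 0,"y": 0,"z": -130,"turn": 0},
    {"x": 0,"y": 0,"z": -170,"turn": 0},
  ],
)

```text
t: 7.78
tcp_pos: [564.4, -266.5, 326.0]
ee_rot: [-0.002, -3.141, 0.001]
force: [0.6, -0.7, -1.1]
gripper_width: 0.217
finger_force: 58.8
```

```bash
python3 - <<'E'
from h import *
s=r.observe();print(s["t"],s["tcp_pos"],s["force"],yaw(s),s["wrist_torque"])
im=r.get_image("top"); c=im["frame"]
# wells by detector
for n in ("top","side"):
    im=r.get_image(n)
    for a in r.landmark_of(n,"well_a"): print(n,a["centre"],a["conf"],atz(im,a["centre"],138))
top=r.get_image("top")["frame"][200:262,130:210][:,:,::-1]; sd=r.get_image("side")["frame"][120:190,140:230][:,:,::-1]
cv2.imwrite("pics/w4.png",np.hstack([cv2.resize(top,(400,310),interpolation=2),cv2.resize(sd,(399,310),interpolation=2)]))
E
```

```text
7.775 [ 564.36063027 -266.50728854  326.03619175] [ 0.64282289 -0.69308906 -1.0822224 ] (np.float64(89.91160674460382), array([-0.001, -0.   , -1.   ])) [ 0.02906277 -0.06826991 -0.01765204]
top [172.2, 226.8] 0.78 [523.43974689 176.98828479 138.        ]
top [155.1, 229.0] 0.57 [517.86474724 217.3024761  138.        ]
top [372.0, 207.7] 0.25 [ 573.31373682 -298.3656442   138.        ]
side [184.7, 151.0] 0.82 [521.73737129 171.69773357 138.        ]
side [173.1, 140.0] 0.78 [519.96108752 219.69499498 138.        ]
```

View pics/w4.png

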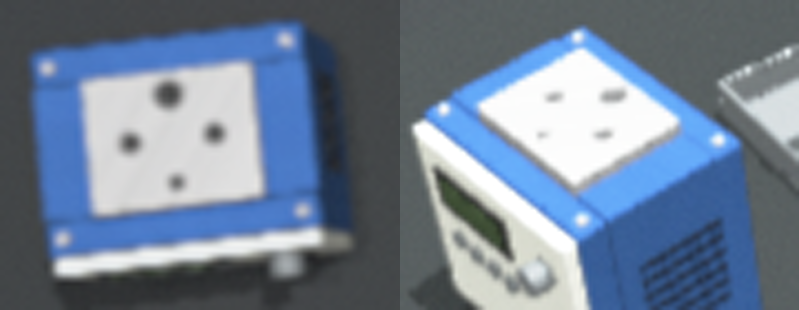

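The top view puts the 9.2 mm wells at (156,228) and (173,226), with the 13 mm well at (164,219) and the 6 mm one at (165,236). I'll hover between the two 9.2 mm wells.

>>> move_arm(
  rows=[
    {"x": 5,"y": -40,"z": 0,"turn": 0},
    {"x": 5,"y": 20,"z": 0,"turn": 0},
    {"x": 12,"y": 78,"z": 0,"turn": 0},
    {"x": 20,"y": 138,"z": 0,"turn": 0},
    {"x": 28,"y": 198,"z": 0,"turn": 0},
  ],
)

```text
t: 8.75
tcp_pos: [536.0, -66.2, 324.0]
ee_rot: [-0.002, -3.139, -0.0]
force: [0.4, -0.2, -0.7]
gripper_width: 0.214
finger_force: 59.0
```

```bash
python3 - <<'E'
from h import *
s=r.observe();print(s["t"],s["tcp_pos"],togo((521,197,310)))
E
```

```text
8.75 [536.03971819 -66.22384958 323.97184454] [ 15.4 263.2  14.1]
```

>>> move_arm(
  rows=[
    {"x": 3,"y": 55,"z": 0,"turn": 0},
    {"x": 6,"y": 110,"z": 0,"turn": 0},
    {"x": 9,"y": 165,"z": 0,"turn": 0},
    {"x": 12,"y": 220,"z": 0,"turn": 0},
    {"x": 15,"y": 263,"z": 0,"turn": 0},
  ],
)

```text
t: 9.38
tcp_pos: [521.3, 197.3, 323.9]
ee_rot: [0.001, -3.139, 0.0]
force: [1.6, 0.2, -0.6]
gripper_width: 0.215
finger_force: 59.0
```

>>> move_arm(
  rows=[
    {"x": 0,"y": 0,"z": 0,"turn": 0},
    {"x": 0,"y": 0,"z": 0,"turn": 0},
  ],
)

```text
t: 9.62
tcp_pos: [522.0, 193.9, 324.2]
ee_rot: [-0.002, -3.14, 0.003]
force: [-0.2, -0.5, -1.7]
gripper_width: 0.221
finger_force: 59.0
```

```bash
python3 - <<'E'
from h import *
s=r.observe();im=r.get_image("wrist");print(s["t"],s["tcp_pos"],yaw(s))
for a in r.landmark_of("wrist","well_a"): print(a["centre"],a["conf"],atz(im,a["centre"],138,s))
print([ (a["centre"],a["conf"]) for a in r.landmark_of("wrist","probe")][:2])
cv2.imwrite("pics/full5.png",im["frame"][:,:,::-1]);c=im["frame"][60:300,140:460][:,:,::-1]; cv2.imwrite("pics/w5.png",cv2.resize(c,(800,600),interpolation=2))
E
```

```text
9.625 [522.02651851 193.87190082 324.21102096] (np.float64(89.91717433951486), array([-0.002, -0.002, -1.   ]))
[306.2, 175.6] 0.95 [517.08595652 214.33407081 138.        ]
[261.1, 186.2] 0.67 [526.54063371 174.63734442 138.        ]
[([278.3, 191.8], 0.55)]
```

View pics/w5.png

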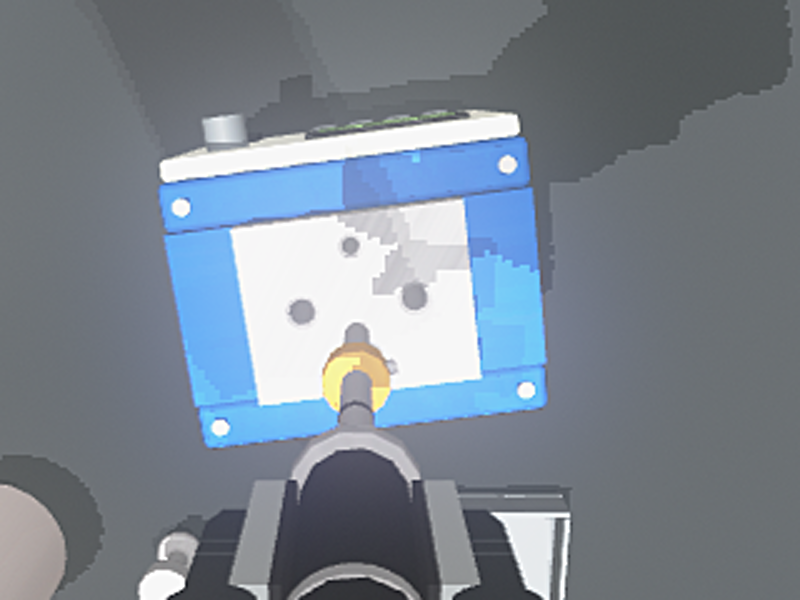

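The image shows the two 9.2 mm wells at full-frame (305.6,178.4) and (260.4,184.4). The stem's hemispherical tip is at about (282.8,190-194). I'll refine by centroids.

```bash
cat >> h.py <<'E'
def well(img,px,w=9):
    x,y=map(int,np.round(px)); g=cv2.cvtColor(img,cv2.COLOR_RGB2GRAY).astype(float)[y-w:y+w+1,x-w:x+w+1]
    d=np.clip(np.percentile(g,70)-25-g,0,None); Y,X=np.mgrid[-w:w+1,-w:w+1]; d*=(X**2+Y**2<w*w)
    return np.array([x+(d*X).sum()/d.sum(),y+(d*Y).sum()/d.sum()])
E
python3 - <<'E'
from h import *
s=r.observe();im=r.get_image("wrist");print(s["tcp_pos"])
W=[]
for px in[(305.6,178.4),(260.4,184.4)]:
    c=well(im["frame"],px); p=atz(im,c,138,s);W.append(p);print(c,p)
print("sep",W[0]-W[1],np.linalg.norm(W[0]-W[1]),"mid",(W[0]+W[1])/2)
print("tip",atz(im,(282.8,193.2),183,s))
g=cv2.cvtColor(im["frame"],cv2.COLOR_RGB2GRAY);print(g[184:204:2,272:294])
E
```

```text
[522.54959447 193.1080757  324.931678  ]
[305.90457013 176.51917352] [518.8584073  213.52816292 138.        ]
[261.04006575 183.23895624] [524.73524407 173.96783283 138.        ]
sep [-5.87683677 39.56033009  0.        ] 39.99446120267231 mid [521.79682568 193.74799788 138.        ]
tip [522.58566462 193.08625837 183.        ]
[[245 245 246 246 245 245 244 245 246 245 245 245 246 245 244 243 244 244
  244 245 245 244]
 [245 246 246 245 245 245 245 246 245 245 245 246 246 244 243 244 244 244
  245 245 244 245]
 [246 246 245 245 245 246 247 249 252 255 255 255 253 248 246 245 244 245
  245 244 245 245]
 [246 245 245 245 246 249 253 191 155 163 166 163 158 166 233 252 247 245
  244 245 245 245]
 [245 245 245 246 249 253 149 159 166 168 168 168 165 160 152 192 253 246
  245 245 245 245]
 [244 245 246 247 250 238 154 163 167 167 167 168 166 162 155 178 248 250
  246 246 245 246]
 [245 246 246 247 252 219 153 163 166 167 168 167 165 163 158 164 204 224
  236 244 249 246]
 [247 249 254 255 213 151 160 164 164 164 163 163 164 165 164 162 161 159
  155 158 210 245]
 [255 209 142 154 158 161 160 160 164 166 167 170 183 177 160 160 159 160
  160 157 151 188]
 [141 151 157 188 236 244 195 196 199 200 199 197 196 194 199 204 198 180
  160 157 152 163]]
```

Well separation comes out at 40.0 mm, as it must be. I'll go over well_a with the tip about 6 mm above the face and check.

>>> move_arm(
  rows=[
    {"x": 2,"y": 12,"z": 8,"turn": 0},
    {"x": 4,"y": 20.4,"z": 18,"turn": 0},
    {"x": 4,"y": 20.4,"z": 32,"turn": 0},
    {"x": 4,"y": 20.4,"z": 32,"turn": 0},
    {"x": 4,"y": 20.4,"z": 32,"turn": 0},
  ],
)

```text
t: 10.45
tcp_pos: [518.6, 215.0, 293.2]
ee_rot: [0.002, 3.142, -0.0]
force: [0.8, -0.3, -1.3]
gripper_width: 0.219
finger_force: 59.0
```

```bash
python3 - <<'E'
from h import *
s=r.observe();im=r.get_image("wrist");print(s["t"],s["tcp_pos"],s["force"])
c=im["frame"][130:250,200:360][:,:,::-1]; cv2.imwrite("pics/w6.png",cv2.resize(c,(640,480),interpolation=2))
for px in[(260,190)]:
    pass
E
```

```text
10.45 [518.55494339 214.99511932 293.21871358] [ 0.81753674 -0.34169589 -1.33489238]
```

View pics/w6.png

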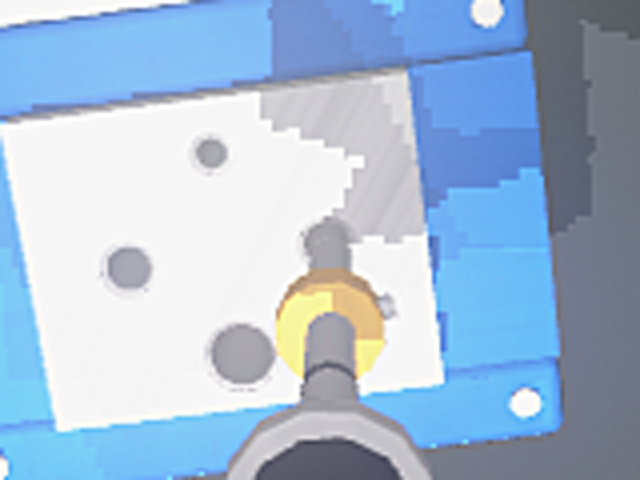

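The tip is almost over well_a, whose rim shows round the stem at about (281.5,190). I'll check it numerically against the other three wells, which are visible at (232,197), (253,168) and (260,218).

```bash
python3 - <<'E'
from h import *
s=r.observe();im=r.get_image("wrist");print(s["tcp_pos"])
P=[atz(im,well(im["frame"],px,w),138,s)[:2] for px,w in[((232.2,196.7),8),((252.7,168.4),7),((260.5,218.2),10)]]
L=np.array([[0,-20],[-21,0],[21,0]]);P=np.array(P)
# 2D rigid fit
a=L-L.mean(0);b=P-P.mean(0);U,_,V=np.linalg.svd(b.T@a);Rm=U@np.diag([1,np.linalg.det(U@V)])@V
wf=lambda l:P.mean(0)+Rm@(np.array(l)-L.mean(0))
print("resid",np.round(P-np.array([wf(l) for l in L]),2)); print("a",wf([0,20]),"b",wf([0,-20]))
E
```

```text
[518.69090939 215.08990332 293.50592832]
resid [[-0.04 -0.04]
 [ 0.05  0.  ]
 [-0.02  0.03]]
a [519.68336805 213.63988376] b [524.7400847 173.9608009]
```

>>> move_arm(
  rows=[
    {"x": -0.3,"y": -1.4,"z": 0,"turn": 0},
    {"x": -0.3,"y": -1.4,"z": 4,"turn": 0},
    {"x": -0.3,"y": -1.4,"z": 8,"turn": 0},
    {"x": -0.3,"y": -1.4,"z": 11,"turn": 0},
    {"x": -0.3,"y": -1.4,"z": 14,"turn": 0},
  ],
)

```text
t: 11.18
tcp_pos: [518.8, 214.0, 279.1]
ee_rot: [0.002, 3.141, 0.0]
force: [-0.6, 0.4, -1.2]
gripper_width: 0.216
finger_force: 59.0
```

>>> move_arm(
  rows=[
    {"x": 0,"y": 0,"z": 5,"turn": 0},
    {"x": 0,"y": 0,"z": 10,"turn": 0},
    {"x": 0,"y": 0,"z": 15,"turn": 0},
    {"x": 0,"y": 0,"z": 20,"turn": 0},
    {"x": 0,"y": 0,"z": 25,"turn": 0},
  ],
)

```text
t: 11.8
tcp_pos: [518.8, 213.9, 254.0]
ee_rot: [0.002, 3.141, 0.0]
force: [-0.0, 0.5, 0.9]
gripper_width: 0.22
finger_force: 59.0
```

>>> move_arm(
  rows=[
    {"x": 0,"y": 0,"z": 5,"turn": 0},
    {"x": 0,"y": 0,"z": 10,"turn": 0},
    {"x": 0,"y": 0,"z": 14,"turn": 0},
    {"x": 0,"y": 0,"z": 17,"turn": 0},
    {"x": 0,"y": 0,"z": 20,"turn": 0},
  ],
)

```text
t: 12.42
tcp_pos: [519.1, 214.0, 235.0]
ee_rot: [0.002, 3.141, 0.001]
force: [-0.5, -0.0, 5.6]
gripper_width: 0.214
finger_force: 59.5
```

>>> move_arm(
  rows=[
    {"x": 0,"y": 0,"z": 1.2,"turn": 0},
    {"x": 0,"y": 0,"z": 2.4,"turn": 0},
    {"x": 0,"y": 0,"z": 3.6,"turn": 0},
    {"x": 0,"y": 0,"z": 4.8,"turn": 0},
    {"x": 0,"y": 0,"z": 6,"turn": 0},
  ],
)

```text
t: 13.05
tcp_pos: [519.1, 214.0, 229.3]
ee_rot: [0.002, 3.14, 0.001]
force: [-1.2, -1.3, 5.4]
gripper_width: 0.218
finger_force: 59.5
```

>>> move_arm(
  rows=[
    {"x": 0,"y": 0,"z": 0.8,"turn": 0},
    {"x": 0,"y": 0,"z": 1.6,"turn": 0},
    {"x": 0,"y": 0,"z": 2.4,"turn": 0},
  ],
)

```text
t: 13.42
tcp_pos: [519.1, 214.0, 226.9]
ee_rot: [0.002, 3.14, 0.001]
force: [-1.2, -0.2, 8.6]
gripper_width: 0.22
finger_force: 59.8
```

>>> move_arm(
  rows=[
    {"x": 0,"y": 0,"z": 0.5,"turn": 0},
    {"x": 0,"y": 0,"z": 1,"turn": 0},
  ],
)

```text
t: 13.68
tcp_pos: [519.3, 214.0, 226.7]
ee_rot: [0.002, 3.14, 0.001]
force: [-1.7, -2.1, 12.5]
gripper_width: 0.217
finger_force: 60.4
```

>>> move_arm(
  rows=[
    {"x": 0,"y": 0,"z": 0.5,"turn": 0},
    {"x": 0,"y": 0,"z": 1,"turn": 0},
  ],
)

```text
t: 13.92
tcp_pos: [519.5, 214.1, 226.4]
ee_rot: [0.002, 3.139, 0.002]
force: [-2.8, -1.5, 17.6]
gripper_width: 0.218
finger_force: 61.0
```

The force rose steeply to 17.6 N about 56.5 mm below the face. The ring is then about 15 mm above the collar's top, so well_a is the shallow one. I'll draw out and go to well_b.

>>> move_arm(
  rows=[
    {"x": 0,"y": 0,"z": -8,"turn": 0},
    {"x": 0,"y": 0,"z": -25,"turn": 0},
    {"x": 0,"y": 0,"z": -45,"turn": 0},
    {"x": 0,"y": 0,"z": -65,"turn": 0},
    {"x": 0,"y": 0,"z": -75,"turn": 0},
  ],
)

```text
t: 14.55
tcp_pos: [518.5, 213.9, 299.5]
ee_rot: [-0.002, -3.142, -0.0]
force: [-0.3, 0.7, -1.5]
gripper_width: 0.215
finger_force: 59.0
```

```bash
python3 - <<'E'
from h import *
for i in range(3):
    s=r.observe();r.get_image("wrist");print(s["t"],s["tcp_pos"],s["force"],yaw(s),togo((524.4,174.4,292),s))
E
```

```text
14.55 [518.49219894 213.89736566 299.54830662] [-0.27093265  0.69592662 -1.53149422] (np.float64(89.93651683743646), array([-0.,  0., -1.])) [ -6.  -39.5   7.5]
14.6 [518.95127551 214.13136458 300.43572121] [ 0.03001011  1.27635964 -0.41640905] (np.float64(89.93698546282839), array([ 0.001,  0.001, -1.   ])) [ -5.5 -39.7   8.4]
14.65 [518.78127602 214.02716414 299.51464697] [ 1.02110661 -0.21019172 -0.99875283] (np.float64(89.93994595662787), array([ 0.001,  0.   , -1.   ])) [ -5.7 -39.6   7.5]
```

>>> move_arm(
  rows=[
    {"x": -2.8,"y": -20,"z": 0,"turn": 0},
    {"x": -5.6,"y": -39.6,"z": 0,"turn": 0},
    {"x": -5.6,"y": -39.6,"z": 4,"turn": 0},
    {"x": -5.6,"y": -39.6,"z": 8,"turn": 0},
    {"x": -5.6,"y": -39.6,"z": 8,"turn": 0},
  ],
)

```text
t: 15.32
tcp_pos: [523.8, 175.0, 290.3]
ee_rot: [-0.0, -3.14, -0.0]
force: [-0.1, 0.4, -1.3]
gripper_width: 0.218
finger_force: 59.0
```

```bash
python3 - <<'E'
from h import *
s=r.observe();im=r.get_image("wrist");print(s["t"],s["tcp_pos"],s["force"])
P=[atz(im,well(im["frame"],(px[0],px[1]),w),138,s)[:2] for px,w in [(tuple(a["centre"]),8) for a in r.landmark_of("wrist","well_a") if a["conf"]>.4]]
print(P)
c=im["frame"][130:250,200:360][:,:,::-1]; cv2.imwrite("pics/w7.png",cv2.resize(c,(640,480),interpolation=2))
E
```

```text
15.325 [523.75465065 174.97766031 290.33009048] [-0.14109291  0.42093976 -1.29292832]
[array([525.61115911, 174.4864623 ]), array([519.29679347, 214.3348836 ]), array([nan, nan])]h.py:23: RuntimeWarning: invalid value encountered in scalar divide
  return np.array([x+(d*X).sum()/d.sum(),y+(d*Y).sum()/d.sum()])
```

View pics/w7.png

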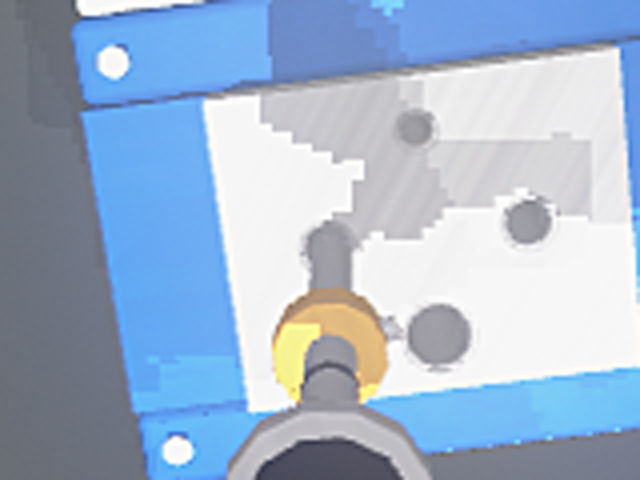

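The picture shows the stem over well_b, whose rim is at about (282,191), and the collar now nearer the ring. I'll shift 0.5 mm and insert.

>>> move_arm(
  rows=[
    {"x": -0.4,"y": -0.4,"z": 0,"turn": 0},
    {"x": -0.4,"y": -0.4,"z": 4,"turn": 0},
    {"x": -0.4,"y": -0.4,"z": 8,"turn": 0},
    {"x": -0.4,"y": -0.4,"z": 11,"turn": 0},
    {"x": -0.4,"y": -0.4,"z": 14,"turn": 0},
  ],
)

```text
t: 16.05
tcp_pos: [524.6, 173.9, 276.6]
ee_rot: [-0.002, -3.141, 0.0]
force: [0.3, 0.8, -0.9]
gripper_width: 0.22
finger_force: 59.0
```

>>> move_arm(
  rows=[
    {"x": 0,"y": 0,"z": 3,"turn": 0},
    {"x": 0,"y": 0,"z": 8,"turn": 0},
    {"x": 0,"y": 0,"z": 13,"turn": 0},
    {"x": 0,"y": 0,"z": 18,"turn": 0},
    {"x": 0,"y": 0,"z": 22,"turn": 0},
  ],
)

```text
t: 16.68
tcp_pos: [524.6, 173.9, 254.5]
ee_rot: [-0.002, -3.141, 0.0]
force: [-0.2, -0.7, -0.0]
gripper_width: 0.218
finger_force: 59.0
```

>>> move_arm(
  rows=[
    {"x": 0,"y": 0,"z": 6,"turn": 0},
    {"x": 0,"y": 0,"z": 12,"turn": 0},
    {"x": 0,"y": 0,"z": 18,"turn": 0},
    {"x": 0,"y": 0,"z": 23,"turn": 0},
    {"x": 0,"y": 0,"z": 26,"turn": 0},
  ],
)

```text
t: 17.3
tcp_pos: [524.6, 173.9, 228.5]
ee_rot: [-0.002, -3.141, -0.0]
force: [-0.6, 0.2, 0.1]
gripper_width: 0.217
finger_force: 59.0
```

>>> move_arm(
  rows=[
    {"x": 0,"y": 0,"z": 3,"turn": 0},
    {"x": 0,"y": 0,"z": 6,"turn": 0},
    {"x": 0,"y": 0,"z": 9,"turn": 0},
    {"x": 0,"y": 0,"z": 12,"turn": 0},
    {"x": 0,"y": 0,"z": 15,"turn": 0},
  ],
)

```text
t: 17.92
tcp_pos: [524.8, 174.0, 214.6]
ee_rot: [0.002, 3.141, 0.001]
force: [-1.1, 0.5, 5.2]
gripper_width: 0.219
finger_force: 59.6
```

Collar sliding at about 5 N and past the shallow depth. I'll go on to just before the possible bottom.

>>> move_arm(
  rows=[
    {"x": 0,"y": 0,"z": 3,"turn": 0},
    {"x": 0,"y": 0,"z": 6,"turn": 0},
    {"x": 0,"y": 0,"z": 9,"turn": 0},
    {"x": 0,"y": 0,"z": 12,"turn": 0},
    {"x": 0,"y": 0,"z": 15,"turn": 0},
  ],
)

```text
t: 18.55
tcp_pos: [524.8, 174.1, 199.6]
ee_rot: [0.002, 3.141, 0.001]
force: [-0.6, 0.4, 5.3]
gripper_width: 0.219
finger_force: 59.6
```

>>> move_arm(
  rows=[
    {"x": 0,"y": 0,"z": 0.8,"turn": 0},
    {"x": 0,"y": 0,"z": 1.6,"turn": 0},
    {"x": 0,"y": 0,"z": 2.4,"turn": 0},
    {"x": 0,"y": 0,"z": 3.2,"turn": 0},
  ],
)

```text
t: 19.05
tcp_pos: [524.8, 174.1, 196.4]
ee_rot: [0.002, 3.141, 0.001]
force: [-0.4, -0.6, 4.9]
gripper_width: 0.221
finger_force: 59.6
```

>>> move_arm(
  rows=[
    {"x": 0,"y": 0,"z": 0.8,"turn": 0},
    {"x": 0,"y": 0,"z": 1.6,"turn": 0},
    {"x": 0,"y": 0,"z": 2.4,"turn": 0},
  ],
)

```text
t: 19.42
tcp_pos: [524.8, 174.1, 194.0]
ee_rot: [0.002, 3.141, 0.001]
force: [-1.3, 0.0, 5.7]
gripper_width: 0.218
finger_force: 59.6
```

>>> move_arm(
  rows=[
    {"x": 0,"y": 0,"z": 0.8,"turn": 0},
    {"x": 0,"y": 0,"z": 1.6,"turn": 0},
  ],
)

```text
t: 19.68
tcp_pos: [524.8, 174.1, 192.4]
ee_rot: [0.002, 3.141, 0.001]
force: [-1.8, -0.8, 4.8]
gripper_width: 0.22
finger_force: 59.6
```

>>> move_arm(
  rows=[
    {"x": 0,"y": 0,"z": 0.8,"turn": 0},
    {"x": 0,"y": 0,"z": 1.6,"turn": 0},
    {"x": 0,"y": 0,"z": 2.2,"turn": 0},
  ],
)

```text
t: 20.05
tcp_pos: [524.8, 174.1, 190.2]
ee_rot: [0.002, 3.141, 0.001]
force: [-0.8, -0.6, 6.2]
gripper_width: 0.218
finger_force: 59.6
```

>>> move_arm(
  rows=[
    {"x": 0,"y": 0,"z": 0.8,"turn": 0},
    {"x": 0,"y": 0,"z": 1.6,"turn": 0},
    {"x": 0,"y": 0,"z": 2.2,"turn": 0},
  ],
)

```text
t: 20.42
tcp_pos: [524.8, 174.1, 188.0]
ee_rot: [0.002, 3.141, 0.001]
force: [-0.5, -0.0, 5.1]
gripper_width: 0.216
finger_force: 59.6
```

>>> move_arm(
  rows=[
    {"x": 0,"y": 0,"z": 0.8,"turn": 0},
    {"x": 0,"y": 0,"z": 1.6,"turn": 0},
    {"x": 0,"y": 0,"z": 2.2,"turn": 0},
  ],
)

```text
t: 20.8
tcp_pos: [524.8, 174.1, 185.8]
ee_rot: [0.002, 3.141, 0.001]
force: [-1.3, 0.2, 5.3]
gripper_width: 0.217
finger_force: 59.6
```

>>> move_arm(
  rows=[
    {"x": 0,"y": 0,"z": 0.8,"turn": 0},
    {"x": 0,"y": 0,"z": 1.6,"turn": 0},
    {"x": 0,"y": 0,"z": 2.2,"turn": 0},
  ],
)

```text
t: 21.18
tcp_pos: [524.8, 174.2, 183.6]
ee_rot: [0.002, 3.141, 0.001]
force: [-1.4, -0.1, 6.5]
gripper_width: 0.216
finger_force: 59.6
```

>>> move_arm(
  rows=[
    {"x": 0,"y": 0,"z": 0.8,"turn": 0},
    {"x": 0,"y": 0,"z": 1.6,"turn": 0},
  ],
)

```text
t: 21.42
tcp_pos: [525.2, 174.2, 183.0]
ee_rot: [0.002, 3.14, 0.001]
force: [-3.6, -0.6, 16.6]
gripper_width: 0.219
finger_force: 60.8
```

It bottomed at 16.6 N, about 100 mm deep. I'll ease the push, release and rise.

>>> move_arm(
  rows=[
    {"x": 0,"y": 0,"z": -1,"turn": 0},
    {"x": 0,"y": 0,"z": -2,"turn": 0},
    {"x": 0,"y": 0,"z": -2,"turn": 0},
  ],
)

```text
t: 21.8
tcp_pos: [524.8, 174.1, 183.4]
ee_rot: [0.002, 3.141, 0.001]
force: [-0.6, 0.2, 2.6]
gripper_width: 0.22
finger_force: 59.4
```

>>> move_arm(
  rows=[
    {"x": 0,"y": 0,"z": 0,"turn": 0},
    {"x": 0,"y": 0,"z": 0,"turn": 0},
    {"x": 0,"y": 0,"z": 0,"turn": 0},
    {"x": 0,"y": 0,"z": 0,"turn": 0},
    {"x": 0,"y": 0,"z": 0,"turn": 0},
  ],
  hand=0.35,
)

```text
t: 22.42
tcp_pos: [524.6, 173.9, 183.3]
ee_rot: [-0.002, -3.142, -0.0]
force: [0.9, 0.0, 1.1]
gripper_width: 0.646
finger_force: 0.0
```

>>> move_arm(
  rows=[
    {"x": 0,"y": 0,"z": -15,"turn": 0},
    {"x": 0,"y": 0,"z": -40,"turn": 0},
    {"x": 0,"y": 0,"z": -80,"turn": 0},
    {"x": 0,"y": 0,"z": -120,"turn": 0},
    {"x": 0,"y": 0,"z": -150,"turn": 0},
  ],
)

```text
t: 23.05
tcp_pos: [525.0, 174.0, 336.4]
ee_rot: [0.002, 3.139, 0.002]
force: [0.7, 0.4, -1.0]
gripper_width: 0.65
finger_force: 0.0
```

```bash
python3 - <<'E'
from h import *
s=r.observe();im=r.get_image("wrist");print(s["t"],s["tcp_pos"],s["force"],s["gripper_width"])
a=cv2.resize(im["frame"],(400,300)); sd=cv2.resize(r.get_image("side")["frame"][70:220,110:310],(400,300),interpolation=2)
cv2.imwrite("pics/w8.png",np.hstack([a,sd])[:,:,::-1])
E
```

```text
23.05 [525.0255205  174.03244909 336.39298319] [ 0.69200173  0.40764215 -0.97555191] 0.650023839045474
```

View pics/w8.png

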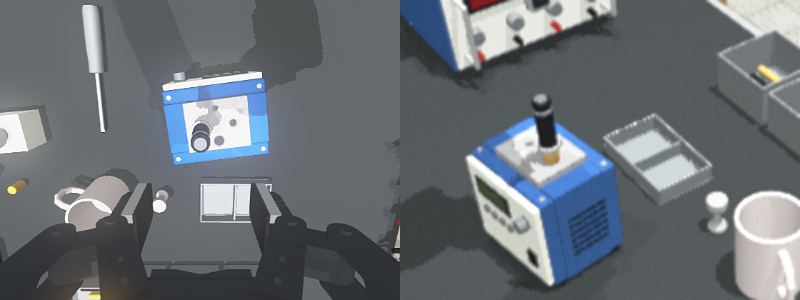

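The probe stands upright in well_b with the collar on the face and the flange just above it. The other things in view are in place and the gripper is clear.

```bash
python3 -c "
from station import r
print(r.sign_off())"
```

```text
the job is handed in; nothing more can be done
None
```

The thermometer stands bottomed in the deep well (well_b, about 100 mm deep) with its collar on the face. Well_a was tried first and was too shallow at about 56 mm. The push read at most 17.6 N at the end of any move, and the job was handed in at about 23 s.

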